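# Shut the marked air valve under its sliding cover

### The job

Push the cover of the flat air shut-off box on the bench straight back, away from the robot, until it meets its rear stop, so that the two valve handles lie open to view. Then push the handle with the round disc at its end clockwise until it is fully shut, across its pipe; leave the plain straight handle open as it is. The cover is only to be slid, never lifted out of its guides, and the small things round the box are to be left where they are.

Things in the scene. Friction and masses are not known exactly. Their poses are not given: they have to be found in the camera images.
- air_box: compressed-air shut-off box, a fixed blue steel box 261 mm (x, away from the robot) by 264 mm (y), standing on the bench; origin under its middle, on the bench, z up, yaw within 0.35 of straight ahead. Front half (x -113 to 0 mm): open bay with two valves; rear half (x 0 to 128 mm): flat deck. Walls and deck are 70 mm high; nothing rises higher in front of the cover.
- bay (a point): centre of the open bay's mouth, 70 mm above the bench, at x = -56.5 mm of the box. The bay is 113 mm (x) by 230 mm (y), 64 mm deep. The cover slides along the box's x on the bay's side walls and the deck, between two side guide strips 10 mm higher than these, with 3 mm play each side.
- stop (a point): middle of the inner face of the box's rear wall, 70 mm above the bench, at x = 128 mm of the box: the stop for the cover's rear edge. This wall is 88 mm high.
- cover: loose flat aluminium cover, 126 mm (x) by 240 mm (y), 4 mm thick, 0.5 to 0.8 kg, lying in the guides over the bay and hiding both valves; origin at the centre of its underside, axes parallel to the box's. It starts at about x = -59 mm, z = 70 mm of the box; against its stop it lies at x = +65 mm. It slides with about 2 to 10 N and stays where it is left.
- flange (a point): top middle of the cover's front edge, folded up as a flange to push against: 4 mm thick, 236 mm wide, its top 16 mm above the cover's underside, its front face at x = -63 mm of the cover. The rear edge has the same flange.
- main_handle (a joint): angle of the marked handle about its upright pivot: 0 to 0.2 at the start (open: along the pipe, pointing to the box's -x, towards the robot); grows as it turns clockwise seen from above, 1.571 at its stop (shut: across the pipe, pointing to the box's +y). Stiff: about 0.1 N m, 2 to 3 N at its end; it stays where it is left.
- branch_handle (a joint): angle of the other handle, same meaning, 0 to 0.2 at the start; a plain straight bar of the same steel, 58 mm long from its pivot, 10 mm wide, 8 mm thick
- main_pivot (a point): pivot of the marked handle at its middle height, 51 mm above the bench; at x = -35 mm and y = -50 or +40 mm of the box (the two valves change places). The handle is a bar 10 mm wide, 8 mm thick, ending in a disc. Pipe and valve below it reach up to 42 mm above the bench within 10 mm of the pivot, 35 mm up to 22 mm from it, 33 mm farther out.
- main_end (a point): centre of the round disc (26 mm across, 10 mm thick) at the end of the marked handle, its mark; 45 mm from the pivot, at the handle's middle height
- branch_pivot (a point): pivot of the plain handle, at the same height, in the other place
- coupling_nut: black rubber-coated nut, 25 mm across, 18 mm high, standing left of the box; not to be disturbed; origin under its centre
- ball_bearing: steel ball bearing, 52 mm across, 12 mm high, lying left of the box; not to be disturbed; origin under its centre
- threadlock: cream bottle with a red cap, 56 mm across, 137 mm tall, standing left of the box; not to be disturbed; origin under its centre
- marker: white and black paint marker, 130 mm long, 21 mm thick, lying right of the box; not to be disturbed; origin under its centre
- screwdriver_2: blue screwdriver, 176 mm long, 34 mm thick, lying right of the box; not to be disturbed; origin under its centre
- bush: bronze bush, 26 mm across, 12 mm high, right of the box; not to be disturbed; origin under its centre

How it is judged:
By the outcome, as a careful person would: the job done as asked, in the order asked, and still so for the second after the job is handed in, with the robot touching nothing.
It also fails if it takes over 40 s, if anything falls off the work surface, if the arm or the gripper's body presses on something with over 40 N, if the wrist force passes 120 N, or if a joint passes its speed limit or range.

### The arm

A 7-joint arm with a two-finger parallel gripper is mounted at the origin on a cart in front of the work surface, level with it; the furniture and walls round the work are solid. World frame = base frame: x ahead of the robot, y to its left, z up, the work surface at z = 0. Lengths are in m, angles in rad, forces in N, time in s.
With the tool pointing down it reaches from about 0.4 to 0.875 m from the base axis. Payload 19.3 kg.
Tool frame: the origin (TCP) lies on the mounting face of the last link; the fingertips stand 173 mm ahead of it and the grasp point (between the pads) lies 155 mm ahead of it; z points along the fingers, y is the line along which they close (so a half turn about z gives the same grasp; the last joint's range is limited). The gripper opens to 85 mm and grips with 20 to 120 N. Pads are 22 mm wide; open, the fingers measure 114 mm over their backs; the gripper's body (76 mm by 85 mm) begins 54 mm behind the grasp point. The pads swing forward as they close: fully open they stand 13 mm farther back than shut.
Start: joints at [1.139, 0.521, -0.036, 1.599, 0.021, 1.021, -0.113], TCP at [0.221, -0.585, 0.405] pointing down, gripper open.
Joint ranges: [-2.91, 2.91], [-0.3, 2.13], [-1.5, 1.42], [0.17, 2.43], [-1.26, 4.41], [0.16, 1.93], [-2.52, 2.52]. Speed limits (rad/s): [1.89, 1.89, 2.39, 2.39, 3.01, 3.01, 3.01].

### API

Orientations are given as a 3x3 rotation matrix whose columns are the frame's x, y, z axes.
In Python, from plant import manip gives the robot as it stands.
- The arm moves only by the shell command python3 -m jog 'ROWS' [FORCE]. ROWS is JSON, a list of rows, each a list of 7 numbers: the shift along the world's x, y, z in mm, then the turn, a rotation vector about the world's x, y, z in degrees, then the opening, from 0 (shut) to 1 (fully open). In form: [[tx, ty, tz, wx, wy, wz, hand], ...]. A call has 1 to 20 rows; each row is the pose to reach, as a shift and turn from the pose commanded when the call began; what a row does not reach only later rows make up. A row lasts 1/8 s, in which the tool goes at most 62.5 mm and 10.7 degrees, less where a joint would pass 70% of its speed; a pose out of reach is approached as far as the arm can. A call with a gripper value outside its range is refused whole. The fingers move at their own pace and stop on an object; FORCE is the grip in N (left out, the last holds). Time passes only in rows, so rows that repeat a pose let the fingers close. It gives the time, the measured TCP pose, the force, the opening and the grip force at its end, in the units of the state.
- manip.state(): the state, without advancing time (a new reading comes with each control period).
- manip.grab_frame(name): name is "scene" or "top" or "wrist"; returns a dict with "pixels" (480x640x3 uint8, red, green, blue), "fx", "fy", "cx", "cy" (pixels), "rvec" (rotation vector, rad) and "tvec" (3), from world to camera coordinates, as OpenCV has them. Camera axes: x right, y down, z forward; pixel columns grow to the right and rows downward; lengths in m; the calibration is good to about 2 mm. A picture is of the moment at which its call begins. There is no depth.
- manip.sign_off(): hands the job in; it is judged then, once.
The state is a dict: "t": time; "joint_pos": joint angles; "joint_vel": joint speeds; "tau": joint torques, N m; "tool_pos": TCP position; "eef_rot": TCP orientation; "ft_force": force on the tool from outside, world axes, zero at the start; "ft_torque": the same for the moment, N m; "grip_width": finger opening in m; "finger_force": force on a finger pad.
Only numpy, scipy, OpenCV 4.12 (cv2) and the standard library are available. Lean on these libraries where they do the work, as an engineer would, in place of code of your own. Each camera call takes 0.05 s, during which the arm holds its last target. There are 200 camera calls.

## Working session

There is one attempt and no reset: what is moved stays moved. The work goes in short steps, Python scripts to look and compute and a shell command to move; the robot and the scene stay as the last step left them, time stands still between calls to the robot, and variables do not carry over. Pictures are saved under pics/ and viewed, at most 10 in all, crops included, and the job is handed in when it is done.

```bash
mkdir -p pics; ls
python3 - <<'E'
from plant import manip
import cv2,numpy as np
for n in("top","scene"):
    f=manip.grab_frame(n)
    cv2.imwrite(f"pics/{n}1.png",f["pixels"][:,:,::-1])
    R=cv2.Rodrigues(np.array(f["rvec"]))[0];print(n,f["fx"],f["cx"],f["cy"],-R.T@np.array(f["tvec"]).ravel(),R.round(2).tolist())
s=manip.state();print(s["tool_pos"],np.round(s["eef_rot"],3),s["grip_width"])
E
```

```text
pics
top 560.7591917553248 321.4093579233703 234.64933653410873 [0.48832296 0.0462315  1.06772477] [[-0.03, -1.0, 0.0], [-0.99, 0.03, -0.15], [0.15, -0.01, -0.99]]
scene 461.9638458421798 319.94461887251504 238.77120871726035 [ 0.1828452  -0.39105921  0.64851192] [[0.69, -0.72, 0.02], [-0.48, -0.48, -0.73], [0.54, 0.5, -0.68]]
[ 0.22114361 -0.58444112  0.40422239] [[ 0.935  0.354 -0.   ]
 [ 0.354 -0.935  0.001]
 [-0.    -0.001 -1.   ]] 0.08547578264802902
```

View pics/top1.png

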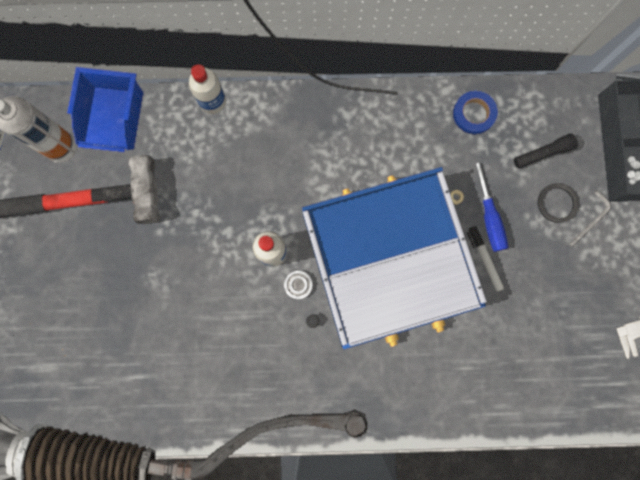

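View pics/scene1.png

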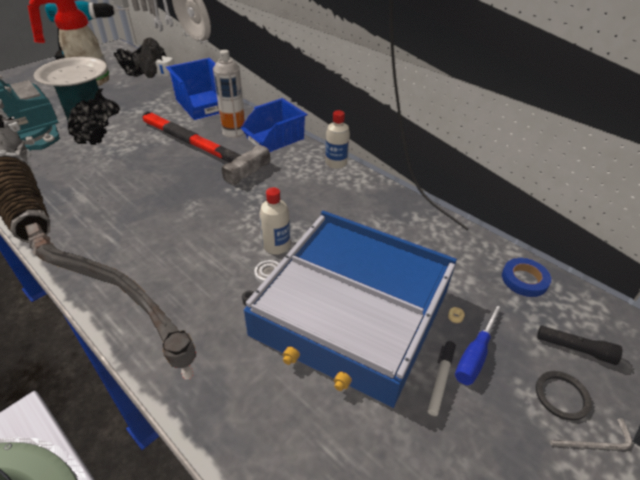

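The top view shows the box with outer corners near (347,347), (486,303), (441,170) and (304,210). The cover (light) is over the front half. The nut, bearing and bottle are on the left; the marker, screwdriver and bush are on the right. I'll fit the box pose and overlay it on the image.

```bash
cat > h.py <<'E'
import cv2,numpy as np
from plant import manip
def proj(f,P): return cv2.projectPoints(np.float64(P).reshape(-1,3),np.array(f["rvec"],float),np.array(f["tvec"],float),np.array([[f["fx"],0,f["cx"]],[0,f["fy"],f["cy"]],[0,0,1]]),None)[0][:,0]
def ray(f,uv,z):
    R=cv2.Rodrigues(np.array(f["rvec"],float))[0];c=-R.T@np.array(f["tvec"],float).ravel()
    d=R.T@np.array([(uv[0]-f["cx"])/f["fx"],(uv[1]-f["cy"])/f["fy"],1]);return c+d*(z-c[2])/d[2]
def b2w(p,P):
    P=np.atleast_2d(P);c,s=np.cos(p[2]),np.sin(p[2]);return np.c_[p[0]+c*P[:,0]-s*P[:,1],p[1]+s*P[:,0]+c*P[:,1],P[:,2]]
E
python3 - <<'E'
from h import *
from scipy.optimize import least_squares
T=manip.grab_frame("top");S=manip.grab_frame("scene")
B=np.array([[.1305,.132,.088],[.1305,-.132,.088],[-.1305,.132,.07],[-.1305,-.132,.07]])
uv=np.array([[304,210],[441,170],[346,347],[486,303]],float)
C=np.array([[.004,.118,.086],[.004,-.118,.086],[-.1305,.132,.07],[-.1305,-.132,.07]])
r=least_squares(lambda p:(proj(T,b2w(p,B))-uv).ravel(),[.55,0,.2],x_scale=[.1,.1,.1])
p=r.x;print(p,r.fun.round(1))
ims=[]
for f,o in((T,(285,150)),(S,(235,200))):
    k=3.5 if f is T else 3.2
    w,h=(220,215) if f is T else (240,215)
    im=cv2.resize(f["pixels"][o[1]:o[1]+h,o[0]:o[0]+w,::-1],(400*1,int(400*h/w)),interpolation=cv2.INTER_CUBIC);k=400/w
    for P in (B,[[-.122,.118,.086],[-.122,-.118,.086],[.004,.118,.086],[.004,-.118,.086]],[[-.1305,.132,.0],[-.1305,-.132,0]]):
        for q in proj(f,b2w(p,P)): cv2.drawMarker(im,tuple(int(v) for v in (q-o)*k),(0,0,255),0,10,1)
    ims.append(im)
h=max(i.shape[0] for i in ims)
cv2.imwrite("pics/fit.png",np.hstack([cv2.copyMakeBorder(i,0,h-i.shape[0],0,0,0) for i in ims]))
print(b2w(p,[[-.122,0,.086],[-.056,0,.07],[-.035,.04,.051],[-.035,-.05,.051]]))
E
```

```text
[ 0.59513403 -0.08952411  0.27282392] [-2.2 -2.   1.  -4.3 -0.6  3.3  1.8  2.5]
[[ 0.47764634 -0.12239726  0.086     ]
 [ 0.54120525 -0.10461342  0.07      ]
 [ 0.55065046 -0.06043438  0.051     ]
 [ 0.57490114 -0.14710562  0.051     ]]
```

View pics/fit.png

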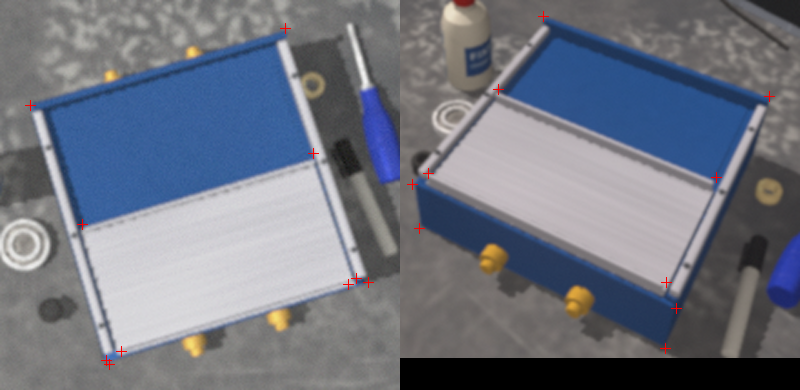

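The fit agrees to within a few px (box at about (0.595, -0.090), yaw 0.27 rad), which is good enough to push. I'll shut the fingers, line up with the box axis and descend in front of the cover flange.

```bash
python3 -m jog '[[50,110,0,0,0,-5.1,0],[100,220,0,0,0,-5.1,0],[160,330,0,0,0,-5.1,0],[200,420,0,0,0,-5.1,0],[215,450,0,0,0,-5.1,0],[215,450,0,0,0,-5.1,0],[215,450,0,0,0,-5.1,0],[215,450,0,0,0,-5.1,0],[215,450,0,0,0,-5.1,0],[215,450,0,0,0,-5.1,0],[215,450,-50,0,0,-5.1,0],[215,450,-100,0,0,-5.1,0],[215,450,-149,0,0,-5.1,0],[215,450,-149,0,0,-5.1,0],[215,450,-149,0,0,-5.1,0]]' 40
python3 - <<'E'
from h import *
ims=[]
for n,o in(("scene",(200,120)),("wrist",None)):
    f=manip.grab_frame(n);im=f["pixels"][:,:,::-1]
    if o: im=im[o[1]:o[1]+240,o[0]:o[0]+320]
    ims.append(cv2.resize(im,(400,300)))
cv2.imwrite("pics/pre.png",np.hstack(ims))
E
```

```text
t: 2.08
tool_pos: [0.4364, -0.1353, 0.2571]
eef_rot: [[0.963, 0.268, 0.001], [0.268, -0.963, -0.0], [0.001, 0.001, -1.0]]
ft_force: [0.3, 0.1, 0.4]
grip_width: 0.0001
finger_force: 0.0
```

View pics/pre.png

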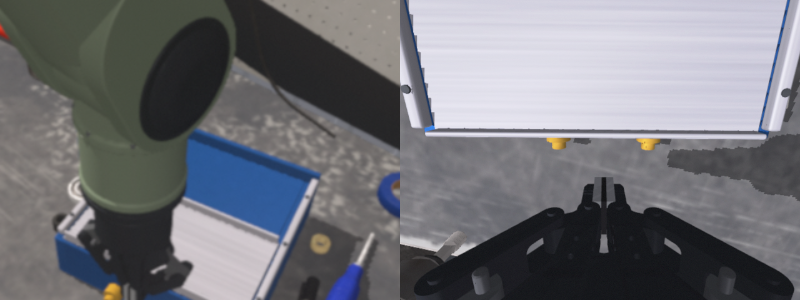

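The wrist view shows the tool square to the flange. The fingertips (about x=603) are close to the flange centre (about x=598), with a gap ahead of them. I'll lower to 78 mm and advance gently to contact.

```bash
python3 -m jog '[[0,0,-6,0,0,0,0],[10,3,-6,0,0,0,0],[20,6,-6,0,0,0,0],[27,7.5,-6,0,0,0,0],[33,9,-6,0,0,0,0],[38.5,10.7,-6,0,0,0,0],[43,12,-6,0,0,0,0],[43,12,-6,0,0,0,0]]'
```

```text
t: 3.18
tool_pos: [0.4793, -0.1225, 0.2496]
eef_rot: [[0.963, 0.269, -0.001], [0.269, -0.963, -0.0], [-0.0, -0.0, -1.0]]
ft_force: [-1.4, 0.2, -1.2]
grip_width: 0.0002
finger_force: 0.6
```

```bash
python3 -m jog '[[10,2.8,1,0,0,0,0],[20,5.6,1,0,0,0,0],[29,8,1,0,0,0,0],[39,11,1,0,0,0,0],[48,13.5,1,0,0,0,0],[58,16,1,0,0,0,0],[67,19,1,0,0,0,0],[77,21.5,1,0,0,0,0],[87,24,1,0,0,0,0]]'
python3 -m jog '[[5,1.4,0,0,0,0,0],[10,2.8,0,0,0,0,0],[13,3.6,0,0,0,0,0],[16,4.5,0,0,0,0,0]]'
```

```text
t: 4.3
tool_pos: [0.5669, -0.0983, 0.2507]
eef_rot: [[0.963, 0.269, 0.0], [0.269, -0.963, 0.0], [0.0, -0.0, -1.0]]
ft_force: [-4.5, -1.5, -0.4]
grip_width: -0.0001
finger_force: 1.9
t: 4.8
tool_pos: [0.5818, -0.094, 0.2505]
eef_rot: [[0.963, 0.269, -0.002], [0.269, -0.963, 0.0], [-0.002, -0.001, -1.0]]
ft_force: [-16.4, -1.6, 10.2]
grip_width: 0.0005
finger_force: 8.1
```

```bash
python3 -m jog '[[2,0.6,0,0,0,0,0],[4,1.1,0,0,0,0,0],[4,1.1,0,0,0,0,0]]'
```

```text
t: 5.18
tool_pos: [0.584, -0.0931, 0.2502]
eef_rot: [[0.963, 0.269, -0.007], [0.269, -0.963, -0.0], [-0.007, -0.002, -1.0]]
ft_force: [-25.3, 0.6, 13.5]
grip_width: 0.0001
finger_force: 12.0
```

The force is rising steeply, so the cover is probably at the stop. I'll back off, rise and look.

```bash
python3 -m jog '[[-10,-3,0,0,0,0,0],[-20,-5.6,2,0,0,0,0],[-30,-8,50,0,0,0,0],[-60,-16,100,0,0,0,0],[-110,-30,150,0,0,0,0],[-110,-30,150,0,0,0,0],[-110,-30,150,0,0,0,0]]'
python3 - <<'E'
from h import *
ims=[]
for n in("wrist","top"):
    f=manip.grab_frame(n);im=f["pixels"][:,:,::-1]
    cv2.imwrite(f"pics/raw_{n}.png",im)
    if n=="top": im=cv2.resize(im[150:360,280:500],None,fx=400/220,fy=400/220,interpolation=2)
    else: im=cv2.resize(im,(400,300))
    ims.append(im)
h=max(i.shape[0] for i in ims)
cv2.imwrite("pics/open.png",np.hstack([cv2.copyMakeBorder(i,0,h-i.shape[0],0,0,0) for i in ims]))
E
```

```text
t: 6.05
tool_pos: [0.4762, -0.123, 0.4012]
eef_rot: [[0.963, 0.269, 0.002], [0.269, -0.963, -0.0], [0.002, 0.001, -1.0]]
ft_force: [0.7, 0.3, -0.1]
grip_width: -0.0
finger_force: 0.0
```

View pics/open.png

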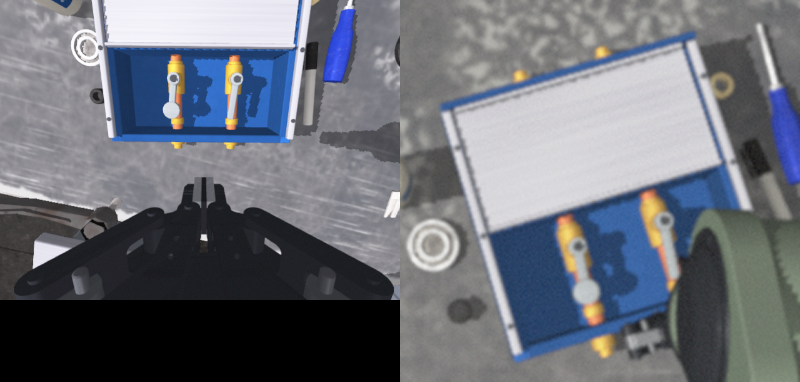

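The bay is open. The disc handle is the left one: pivot at about (277,125) and disc at about (275,176) in full-size wrist pixels; pivot (377,286) and disc (382,311) in top pixels. The plain handle's pivot is at (378,125) in the wrist view. I'll compute positions and check the cover's travel.

Run:
```python
from h import *
from scipy.optimize import least_squares
W=manip.grab_frame("wrist");T=manip.grab_frame("top")
for n,f,u in(("mp",W,(277,125)),("mp",T,(377.4,285.9)),("end",W,(275,176)),("end",T,(382.3,310.6)),("bp",W,(378,125)),("bp",T,(425.2,271))):
    print(n,ray(f,u,.056).round(4))
p=[.5951,-.0895,.273]
print("pred mp",b2w(p,[[-.035,.04,.051],[-.035,-.05,.051]]).round(4))
im=cv2.imread("pics/raw_wrist.png")[0:250,140:520]
im=cv2.resize(im,None,fx=2.1,fy=2.1,interpolation=2)
for P in ([[.128,.118,.07],[.128,-.118,.07]],[[.002,.118,.086],[.002,-.118,.086]],[[-.035,.04,.055],[-.035,-.05,.055],[-.08,.04,.055]],[[-.113,.115,.07],[-.113,-.115,.07]]):
    for q in proj(W,b2w(p,P)): cv2.drawMarker(im,tuple(int(v) for v in (q-(140,0))*2.1),(0,0,255),0,12,1)
cv2.imwrite("pics/w2.png",im)
```

```text
mp [ 0.5449 -0.0593  0.056 ]
mp [ 0.5453 -0.0595  0.056 ]
end [ 0.5009 -0.0678  0.056 ]
end [ 0.5011 -0.0665  0.056 ]
bp [ 0.569  -0.1455  0.056 ]
bp [ 0.5699 -0.147   0.056 ]
pred mp [[ 0.5506 -0.0604  0.051 ]
 [ 0.5749 -0.1471  0.051 ]]
```

View pics/w2.png

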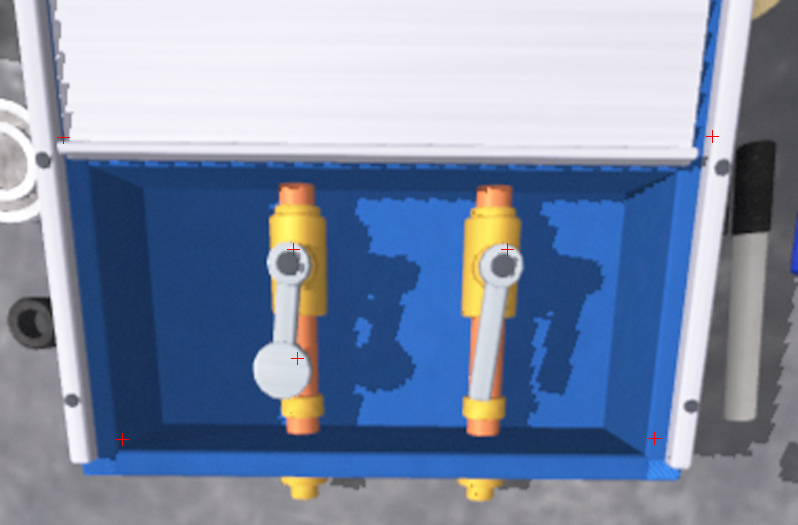

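The crosses use the old fit, which is about 5 mm too far in x. Both cameras agree on the pivots: 90 mm apart, disc 45 mm out, handle angle about 0.1. The cover front lies where it should against the stop. I'll re-anchor the box to the pivots and compute the finger path.

Run:
```python
from h import *
W=manip.grab_frame("wrist")
p=[.5896,-.0885,.275]
for u in((62,147),(697,152)):
    w=ray(W,(u[0]/2.1+140,u[1]/2.1),.086);c,s=np.cos(p[2]),np.sin(p[2]);d=w[:2]-p[:2]
    print("flange top in box",round(c*d[0]+s*d[1],4),round(-s*d[0]+c*d[1],4))
s=manip.state();t=np.array(s["tool_pos"])
e=b2w(p,[[-.084,-.002,.218]])[0];print("entry shift mm",((e-t)*1e3).round(1))
h=.012
for a in np.arange(.1,1.72,.1):
    C=np.array([-.035,.04])+.038*np.array([-np.cos(a),np.sin(a)])-.011*np.array([np.sin(a),np.cos(a)])
    f=C-[.011,h];w=b2w(p,[[*f,.218]])[0]
    print(round(a,1),(f*1e3).round(),((w-e)*1e3).round(1)[:2])
```

```text
flange top in box 0.0037 0.1167
flange top in box 0.0015 -0.1149
entry shift mm [  32.6    9.4 -181.6]
0.1 [-85.  21.] [-7.1 21.7]
0.2 [-85.  25.] [-8.6 25.4]
0.3 [-86.  29.] [-9.8 29.1]
0.4 [-85.  33.] [-10.6  33. ]
0.5 [-85.  37.] [-11.1  36.9]
0.6 [-84.  40.] [-11.1  40.9]
0.7 [-82.  44.] [-10.7  44.8]
0.8 [-80.  48.] [-10.   48.7]
0.9 [-78.  51.] [-8.8 52.5]
1.0 [-76.  54.] [-7.3 56.2]
1.1 [-73.  57.] [-5.4 59.6]
1.2 [-70.  59.] [-3.2 62.9]
1.3 [-67.  62.] [-0.7 66. ]
1.4 [-63.  64.] [ 2.1 68.7]
1.5 [-60.  65.] [ 5.2 71.2]
1.6 [-56.  66.] [ 8.5 73.4]
1.7 [-52.  67.] [12.  75.2]
```

The cover's front flange is at about +2 mm, which confirms it is at its stop. I'll enter the bay between the handles.

```bash
python3 -m jog '[[33,9,0,0,0,0,0],[33,9,-60,0,0,0,0],[33,9,-115,0,0,0,0],[33,9,-150,0,0,0,0],[33,9,-170,0,0,0,0],[33,9,-181,0,0,0,0],[33,9,-181,0,0,0,0]]'
```

```text
t: 7.18
tool_pos: [0.5092, -0.1137, 0.2191]
eef_rot: [[0.963, 0.27, -0.001], [0.27, -0.963, 0.0], [-0.001, -0.001, -1.0]]
ft_force: [0.3, -0.5, 0.1]
grip_width: 0.0002
finger_force: 0.0
```

```bash
python3 -m jog '[[-3,8,0,0,0,0,0],[-5,15,0,0,0,0,0],[-7,22,0,0,0,0,0],[-8.5,25.5,0,0,0,0,0],[-10,29,0,0,0,0,0],[-10.5,33,0,0,0,0,0],[-11,37,0,0,0,0,0],[-11,41,0,0,0,0,0],[-10.5,45,0,0,0,0,0]]'
```

```text
t: 8.3
tool_pos: [0.4985, -0.0687, 0.2196]
eef_rot: [[0.963, 0.269, -0.001], [0.269, -0.963, -0.0], [-0.001, -0.0, -1.0]]
ft_force: [-0.6, -1.5, 0.9]
grip_width: 0.0002
finger_force: 1.5
```

```bash
python3 -m jog '[[0.5,4,0,0,0,0,0],[1.5,7.5,0,0,0,0,0],[3,11,0,0,0,0,0],[5,14.6,0,0,0,0,0],[7.3,18,0,0,0,0,0],[9.8,21,0,0,0,0,0],[12.6,23.7,0,0,0,0,0],[15.7,26,0,0,0,0,0],[17.5,27.5,0,0,0,0,0]]'
python3 - <<'E'
from h import *
f=manip.grab_frame("wrist");cv2.imwrite("pics/w3.png",cv2.resize(f["pixels"][:,:,::-1],(640,480)))
E
```

```text
t: 9.43
tool_pos: [0.5164, -0.0413, 0.2197]
eef_rot: [[0.963, 0.269, 0.0], [0.269, -0.963, 0.0], [0.0, -0.0, -1.0]]
ft_force: [-2.4, -1.6, 0.6]
grip_width: -0.0003
finger_force: 1.3
```

View pics/w3.png

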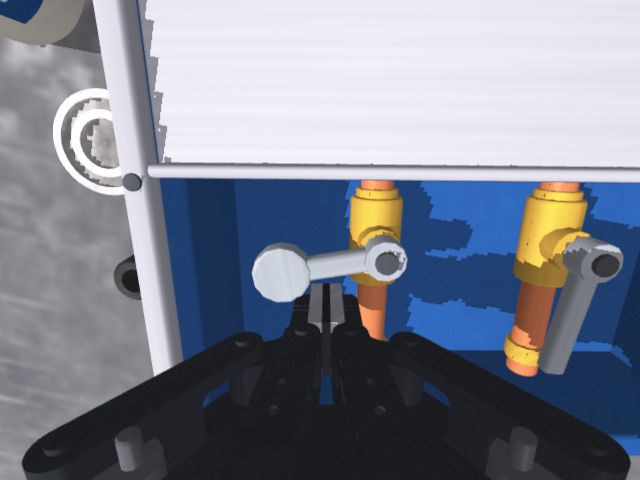

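The handle is nearly across: pivot (387,262), disc (282,272), so about 5° remain. The fingertip is behind the bar next to the disc. I'll push straight along box +x until the force rises.

```bash
python3 -m jog '[[2,0.5,0,0,0,0,0],[4,1,0,0,0,0,0],[5,1.4,0,0,0,0,0],[5,1.4,0,0,0,0,0]]'; python3 -m jog '[[1.5,0.4,0,0,0,0,0],[3,0.8,0,0,0,0,0],[3,0.8,0,0,0,0,0]]'
```

```text
t: 9.98
tool_pos: [0.5213, -0.04, 0.2197]
eef_rot: [[0.963, 0.269, 0.0], [0.269, -0.963, 0.0], [0.0, -0.0, -1.0]]
ft_force: [-2.0, -0.6, 1.1]
grip_width: -0.0002
finger_force: 1.0
t: 10.35
tool_pos: [0.5243, -0.0392, 0.2197]
eef_rot: [[0.963, 0.269, 0.0], [0.269, -0.963, 0.0], [0.0, -0.0, -1.0]]
ft_force: [-1.8, -1.2, 0.3]
grip_width: 0.0001
finger_force: 1.0
```

```bash
python3 -m jog '[[1.5,0.4,0,0,0,0,0],[3,0.8,0,0,0,0,0],[3,0.8,0,0,0,0,0]]'
python3 - <<'E'
from h import *
f=manip.grab_frame("wrist");cv2.imwrite("pics/w4.png",f["pixels"][:,:,::-1])
E
```

```text
t: 10.72
tool_pos: [0.5256, -0.039, 0.2193]
eef_rot: [[0.963, 0.269, -0.005], [0.269, -0.963, -0.001], [-0.005, -0.0, -1.0]]
ft_force: [-14.9, -3.3, 11.0]
grip_width: -0.0001
finger_force: 8.0
```

View pics/w4.png

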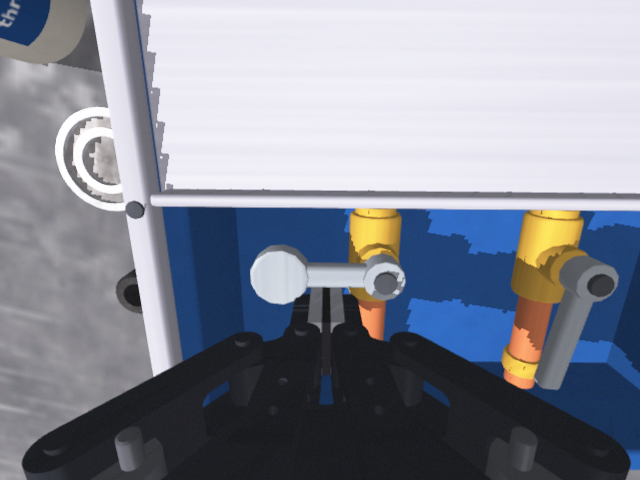

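The handle now lies square across its pipe: pivot (386,283), disc (279,275). The force jumped to 15 N, so it is at its stop. I'll back off and rise clear.

```bash
python3 -m jog '[[-8,-2.2,0,0,0,0,0],[-17,-5,0,0,0,0,0],[-17,-5,20,0,0,0,0],[-17,-5,70,0,0,0,0],[-17,-5,125,0,0,0,0],[-57,-15,180,0,0,0,0],[-97,-35,190,0,0,0,0],[-97,-85,190,0,0,0,0],[-97,-85,190,0,0,0,0]]'
python3 - <<'E'
from h import *
ims=[]
for n in("top","wrist"):
    ims.append(cv2.resize(manip.grab_frame(n)["pixels"][:,:,::-1],(400,300),interpolation=3))
cv2.imwrite("pics/end.png",np.hstack(ims))
E
```

```text
t: 11.9
tool_pos: [0.4294, -0.1263, 0.4102]
eef_rot: [[0.964, 0.265, 0.002], [0.265, -0.964, -0.001], [0.001, 0.002, -1.0]]
ft_force: [0.5, 0.6, -0.4]
grip_width: 0.0001
finger_force: 0.0
```

View pics/end.png

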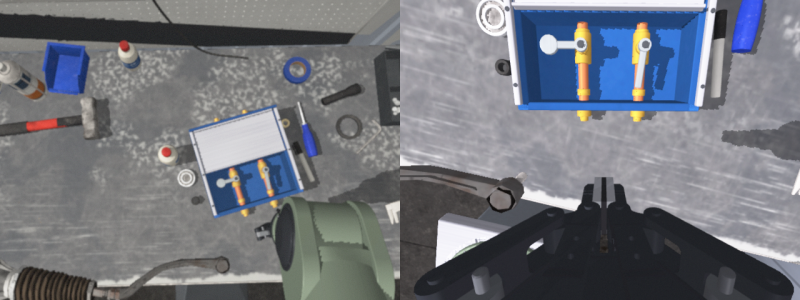

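The cover is fully back, the disc handle (548,44)–(584,44) lies across its pipe, the plain handle is still open, and nothing around the box has moved. I'm handing it in.

```bash
python3 -c "
from plant import manip;print(manip.sign_off())"
```

```text
the job is handed in; nothing more can be done
None
```

Job handed in at about 12 s: the cover is slid back to its rear stop, the disc handle is shut against its stop across the pipe, the plain handle is still open, and the items around the box look undisturbed; no verdict was returned.

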